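# Lock the paring knife away in the child-safe drawer

### The job

Lock the sheathed paring knife away from the toddler: lay it in the open well at the back right of the drawer, slide the divider tray fully home over it, then throw all three child-lock levers towards the back of the drawer, right to their stops. The levers are interlocked and only one order works, which is different each time and not marked, so try them, and do not force one that is blocked. Leave the other things where they are.

Things in the scene. Friction and masses are not known exactly. Their poses are not given: they have to be found in the camera images.
- drawer: fixed drawer, sizes in mm: 460 (x) by 464 (y) by 80 high, walls and floor 12; origin: centre under it; x to its back (away from robot, within 0.12 rad), y to its left. A lock beam (x -30 to 10, top z 80) crosses it and carries the levers. Things in front of it end below z 130. Behind (x 10 to 218): a deck at the left (y 0 to 220, top z 40), the open well at the right, the tray over both
- bay (a point): centre of the floor of the well, at (114, -110, 12) in the drawer's frame, axes as the drawer's. The well is 208 (x) by 220 (y); the space below the tray is 32 high. With the tray open by q, the strip of the well next to the drawer's right wall, about q wide in y (all 208 in x), is uncovered
- tray (a joint): sliding beech divider tray on runners (cannot lift off), value in m: 0 = fully home at the right, over the well; grows as it slides to the drawer's left (+y), to 0.215; starts at 0.16 to 0.205. Friction about 2.5 N plus 8 N per m/s; stays where left. Unless it is home (within about 8 mm) all levers are blocked; once a lever is thrown it is locked
- tray_mid (a point): centre of the tray's open mouth at rim height (80 above the worktop); moves with the tray; at home at (114, -114, 80) in the drawer's frame. The tray is an open box 196 (x) by 200 (y) by 36 high, walls and floor 8; a divider along y at its middle makes a front and a back cell, each 86 (x) by 184 (y), 28 deep, empty: a fingertip in a cell can push the tray by its walls
- lever_left (a joint): left of three like steel levers; value in rad: 0 = leaning 0.5 from upright to the drawer's front (-x), 1.0 = thrown, on its stop, leaning 0.5 to the back (+x). Starts at 0 to 0.08, stays where left. If free it needs about 2 N at the tip; if blocked it stops at 0.2 to 0.25. A lever frees the next in the order only when thrown past about 0.8. The order varies and is unknown
- lever_mid (a joint): middle of three like steel levers; value in rad: 0 = leaning 0.5 from upright to the drawer's front (-x), 1.0 = thrown, on its stop, leaning 0.5 to the back (+x). Starts at 0 to 0.08, stays where left. If free it needs about 2 N at the tip; if blocked it stops at 0.2 to 0.25. A lever frees the next in the order only when thrown past about 0.8. The order varies and is unknown
- lever_right (a joint): right of three like steel levers; value in rad: 0 = leaning 0.5 from upright to the drawer's front (-x), 1.0 = thrown, on its stop, leaning 0.5 to the back (+x). Starts at 0 to 0.08, stays where left. If free it needs about 2 N at the tip; if blocked it stops at 0.2 to 0.25. A lever frees the next in the order only when thrown past about 0.8. The order varies and is unknown
- lever_left_tip (a point): middle of the top of the left lever, 75 mm from its pivot; the pivot lies in the drawer's frame at x = -10, y = 90, z = 80 with its axis along y. The paddle is 26 wide (y) and 8 thick, its top a round bar 14 in diameter and 30 long. It moves with the lever
- lever_mid_tip (a point): middle of the top of the middle lever, 75 mm from its pivot; the pivot lies in the drawer's frame at x = -10, y = 0, z = 80 with its axis along y. The paddle is 26 wide (y) and 8 thick, its top a round bar 14 in diameter and 30 long. It moves with the lever
- lever_right_tip (a point): middle of the top of the right lever, 75 mm from its pivot; the pivot lies in the drawer's frame at x = -10, y = -90, z = 80 with its axis along y. The paddle is 26 wide (y) and 8 thick, its top a round bar 14 in diameter and 30 long. It moves with the lever
- knife: paring knife in a black plastic blade guard, 160 mm long: wooden handle 20 wide and 16 high from x = -80 to 5, guard 26 wide and 12 high from x = 5 to 80; 70 g; it lies flat on the worktop to the right of the drawer; origin at the middle of its underside, x axis along it towards the guard, z up
- plates: stack of four blue toddler plates, 160 mm across, 42 high, in the drawer's front half; leave it; origin under its centre
- bowl: green bowl, 112 mm across, 50 high, in the drawer's front half; leave it; origin under its centre
- sippy: stainless steel sippy cup, 68 mm across, 113 high with its spout, in the drawer's front half; leave it; origin under its centre
- fork: yellow plastic fork, 136 mm long, 24 wide, lying in the drawer's front half; leave it; origin about its middle
- mug: white mug, 80 mm across, 90 high, on the worktop at the far right; leave it; origin under its centre
- jar: glass jar with a lid, 70 mm across, 100 high, on the worktop at the far right; leave it; origin under its centre
- tub: white open snack tub, in mm 100 by 130 by 60 high, on the worktop left of the drawer; leave it; origin under its centre

How it is judged:
On the way, in this order (a step that is already met when the one before it is completed fails the run):
1. the knife lies in the well, let go (x of knife in the frame of bay between -0.09 and 0.09 m and y of knife in the frame of bay between -0.105 and 0.105 m and z of knife in the frame of bay between -0.005 and 0.02 m and contact force between the fingers and knife below 0.1 N), for 0.2 s.
2. the tray is fully home (value of joint tray below 0.006 m), for 0.2 s.
3. one lever is thrown (value of joint any of lever_left, lever_mid, lever_right above 0.85 rad), for 0.1 s.
4. two levers are thrown ((value of joint each of lever_left, lever_mid above 0.85 rad or value of joint each of lever_left, lever_right above 0.85 rad or value of joint each of lever_mid, lever_right above 0.85 rad)), for 0.1 s.
5. all three levers are thrown (value of joint each of lever_left, lever_mid, lever_right above 0.85 rad), for 0.1 s.
At the end, for the whole second after the job is handed in: The knife lies on the floor of the well (its middle within 90 mm along the drawer and 105 mm across of the well's centre, less than 20 mm above its floor) and at rest, the tray is within 6 mm of fully home, and all three levers are thrown past 0.85 rad of their 1.0 rad (all of step 5 and x of knife in the frame of bay between -0.09 and 0.09 m and y of knife in the frame of bay between -0.105 and 0.105 m and z of knife in the frame of bay between -0.005 and 0.02 m and value of joint tray below 0.006 m and linear speed of knife below 0.02 m/s); the robot touches nothing.
It fails at once if one of the other things is shifted by more than 30 mm (distance of any of plates, bowl, sippy, fork, mug, jar, tub from where it was at the start of the episode above 0.03 m).
It fails at once if a lever is forced with more than 60 N (contact force between any of the fingers, the arm and lever_left above 60 N or contact force between any of the fingers, the arm and lever_mid above 60 N or contact force between any of the fingers, the arm and lever_right above 60 N).
It also fails if it takes over 64 s, if anything falls off the work surface, if the arm or the gripper's body presses on something with over 40 N, if the wrist force passes 120 N, or if a joint passes its speed limit or range.

### The arm

A 6-joint arm with a two-finger parallel gripper is mounted at the origin on the work surface. World frame = base frame: x ahead of the robot, y to its left, z up, the work surface at z = 0. Lengths are in m, angles in rad, forces in N, time in s.
With the tool pointing down it reaches from about 0.3 to 0.875 m from the base axis. Payload 6.4 kg.
Tool frame: the origin (TCP) lies at the very end of the fingers, on their centre line; the grasp point (between the pads) lies 19 mm behind it; z points along the fingers, y is the line along which they close (so a half turn about z gives the same grasp; the last joint's range is limited). The gripper opens to 88 mm and grips with 3 to 60 N. Pads are 18 mm wide; open, the fingers measure 123 mm over their backs; the gripper's body (75 mm by 187 mm) begins 45 mm behind the grasp point.
Start: joints at [1.135, 0.181, 1.607, -0, 1.354, -0.206], TCP at [0.131, 0.56, 0.239] pointing down, gripper open.
Joint ranges: [-2.99, 2.99], [-0.89, 2.07], [0.3, 2.58], [-1.14, 4.28], [0, 2.63], [-3.12, 3.12]. Speed limits (rad/s): [2.57, 2.57, 3.01, 3.14, 3.14, 3.14].

### API

Orientations are given as a unit quaternion [x, y, z, w].
In Python, from station import r, vision gives the robot as it stands (r), with the cameras (vision).
- The arm moves only by the tool jog_arm, called after "Call:" in YAML: its name, and indented under it one key for each argument. Schema: {"type":"object","properties":{"ticks":{"type":"array","items":{"type":"array","items":{"type":"number"},"minItems":4,"maxItems":4},"minItems":1,"maxItems":8},"jaw":{"type":"number"},"squeeze":{"type":"number"},"only":{"type":"string"},"quiet":{"type":"boolean"},"lines":{"type":"string"}},"required":["ticks"],"additionalProperties":false}. ticks is a list of rows, 1 to 8 of them, each of 4 numbers: dx, dy, dz in m, then a turn about the tool's z in rad; each row shifts and turns the commanded pose from where the row before left it, along the tool's axes as they then stand; what a row does not reach is not made up. A row lasts 1/12 s, in which the tool goes at most 0.0417 m and 0.125 rad, less where a joint would pass 70% of its speed; a pose out of reach is approached as far as the arm can. jaw is the finger opening in m, set as the call begins (left out keeps the last). The fingers move at their own pace and stop on an object; squeeze is the grip in N (left out, the last holds). Time passes only in rows, so rows that do not move let the fingers close. The tool returns the time, the measured TCP pose, the force, the opening and the grip force at its end. only (a regular expression) keeps the lines of the reply that match it, lines (a string "A,B") keeps lines A to B, and quiet returns only ok. Input that does not fit is refused with a message, and nothing moves.
- r.observe(): the state, without advancing time (a new reading comes with each control period).
- vision.grab_frame(name): name is "side" or "top"; returns a dict with "image" (384x512x3 uint8, red, green, blue), "fx", "fy", "cx", "cy" (pixels), "R" (3x3) and "t" (3): a world point X has camera coordinates R X + t. Camera axes: x right, y down, z forward; pixel columns grow to the right and rows downward; lengths in m; the calibration is good to about 2 mm. A picture is of the moment at which its call begins. There is no depth.
- r.job_done(): hands the job in; it is judged then, once.
The state is a dict: "time_s": time; "q": joint angles; "joint_vel": joint speeds; "effort": joint torques, N m; "eef_pos": TCP position; "eef_rot": TCP orientation; "wrist_force": force on the tool from outside, world axes, zero at the start; "torque": the same for the moment, N m; "grip_width": finger opening in m; "finger_force": force on a finger pad.
Only numpy, scipy, OpenCV 4.12 (cv2) and the standard library are available. Lean on these libraries where they do the work, as an engineer would, in place of code of your own. Each camera call takes 0.05 s, during which the arm holds its last target. There are 200 camera calls.

## Working session

There is one attempt and no reset: what is moved stays moved. The work goes in short steps, Python scripts to look and compute and a tool call to move; the robot and the scene stay as the last step left them, time stands still between calls to the robot, and variables do not carry over. Pictures are saved under pics/ and viewed, at most 10 in all, crops included, and the job is handed in when it is done.

```bash
ls; mkdir -p pics
```

Run:
```python
from station import r, vision
import cv2,json
o=r.observe();print({k:(o[k]) for k in('time_s','eef_pos','eef_rot','wrist_force','grip_width')})
import pickle
for n in('side','top'):
    f=vision.grab_frame(n);pickle.dump(f,open(f'{n}0.pkl','wb'));cv2.imwrite(f'pics/{n}0.png',cv2.resize(f['image'][:,:,::-1],None,fx=1.5,fy=1.5))
    print(n,f['fx'],f['cx'],f['cy'],f['R'],f['t'])
```

```text
pics
station.py
{'time_s': 0.0, 'eef_pos': array([0.13076053, 0.55941135, 0.23786592]), 'eef_rot': array([ 1.14655033e-01,  9.93405022e-01, -7.89365671e-04, -2.51053713e-04]), 'wrist_force': array([0.05613671, 0.14647405, 0.4078387 ]), 'grip_width': 0.08862163762369585}
side 370.6425900903746 257.43726844946383 193.25523082870492 [[ 0.68035148 -0.7328412  -0.00810211]
 [-0.49701393 -0.4532344  -0.73997009]
 [ 0.53860841  0.50746661 -0.67259098]] [-0.36510168  0.35383772  0.89217075]
top 430.2340417922622 260.26084412215357 189.83455832419637 [[ 0.01971171 -0.99977233  0.00816869]
 [-0.99552483 -0.02038192 -0.09227614]
 [ 0.09242162 -0.00631321 -0.99569995]] [-0.02760869  0.53928772  1.36443026]
```

View pics/top0.png

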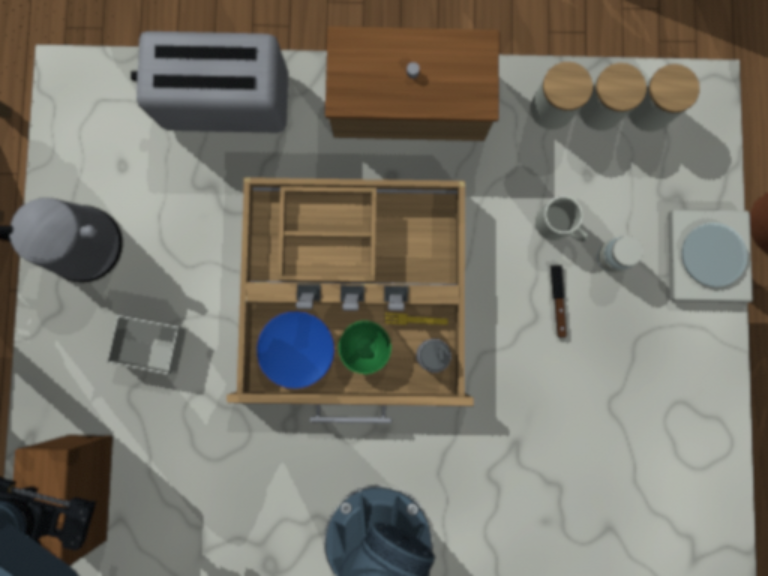

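View pics/side0.png

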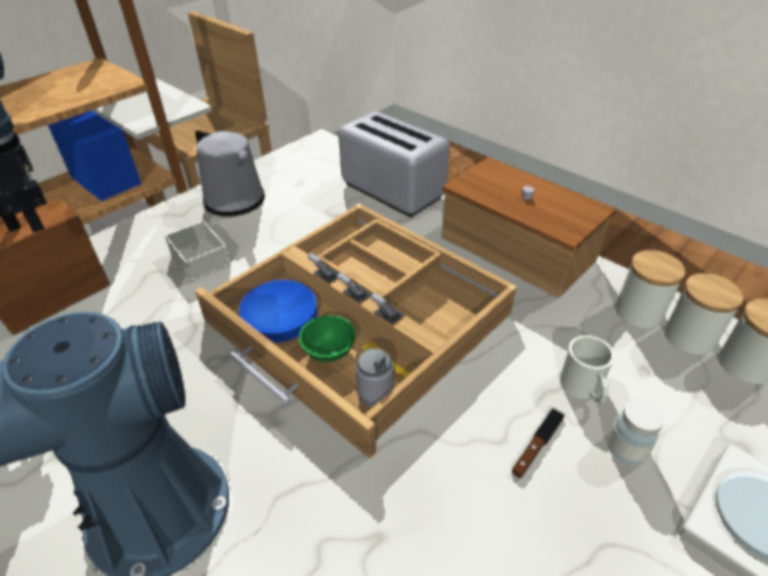

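The top view (1.5x pixels) shows the knife from its handle end (562,337) to its guard end (557,266). The drawer's back corners are at (245,180) and (465,182), the levers at (308/352/397,292), and the tray spans columns 279–376. The side view has the knife from (519,472) to (557,413). Next I measure these.

Create h.py:
```python
import numpy as np,cv2,pickle
def load(n): return pickle.load(open(n+'.pkl','rb'))
def ray(f,p):
    d=f['R'].T@np.array([(p[0]-f['cx'])/f['fx'],(p[1]-f['cy'])/f['fy'],1]); return -f['R'].T@f['t'],d/np.linalg.norm(d)
def onz(f,p,z):
    c,d=ray(f,p); return c+d*(z-c[2])/d[2]
def tri(fa,pa,fb,pb):
    a,u=ray(fa,pa);b,v=ray(fb,pb)
    s=np.linalg.lstsq(np.c_[u,-v],b-a,rcond=None)[0]
    P,Q=a+u*s[0],b+v*s[1]; return (P+Q)/2,np.linalg.norm(P-Q)
def proj(f,X):
    c=f['R']@np.array(X)+f['t']; return np.array([f['fx']*c[0]/c[2]+f['cx'],f['fy']*c[1]/c[2]+f['cy']])
def knife_ends(f,box):
    """handle end, guard end, by brown/black masks in box x0,y0,x1,y1"""
    x0,y0,x1,y1=box; im=f['image'][y0:y1,x0:x1].astype(int); R,G,B=im[...,0],im[...,1],im[...,2]
    br=(R-B>35)&(R<170); bk=(im.max(2)<50)
    m=(br|bk).astype(np.uint8); n,l,st,_=cv2.connectedComponentsWithStats(m)
    k=l==1+np.argmax(st[1:,4]); 
    pts=np.argwhere(k)[:,::-1]+[x0,y0]; c=pts.mean(0); ax=np.linalg.svd(pts-c,full_matrices=False)[2][0]
    h=np.argwhere(k&br)[:,::-1].mean(0)+[x0,y0]; b=np.argwhere(k&bk)[:,::-1].mean(0)+[x0,y0]
    if ax@(b-h)<0: ax=-ax
    s=(pts-c)@ax; return c+ax*(s.min()-.5),c+ax*(s.max()+.5),h,b,len(pts)
```

Run:
```python
from h import *
np.set_printoptions(precision=4,suppress=True)
t,s=load('top0'),load('side0')
a=knife_ends(t,(350,165,395,235)); b=knife_ends(s,(330,262,385,325))
print(a);print(b)
for i in range(4): print(tri(t,a[i],s,b[i]), onz(t,a[i],.008)[:2])
# zoomed crops of drawer back for corner picking
T=cv2.resize(t['image'][105:275,145:325,::-1],None,fx=4.4,fy=3.5,interpolation=cv2.INTER_CUBIC) 
cv2.imwrite('pics/ctop.png',T)
S=s['image'][130:305,125:350,::-1]
cv2.imwrite('pics/cside.png',cv2.resize(S,None,fx=3.4,fy=3.4,interpolation=cv2.INTER_CUBIC))
```

```text
(array([372.6859, 205.3655]), array([370.4206, 177.303 ]), array([372.35, 202.25]), array([371.3121, 188.1986]), 161)
(array([343.5312, 315.282 ]), array([372.1218, 274.4749]), array([351.7111, 303.4722]), array([365.9532, 283.4211]), 351)
(array([ 0.4886, -0.3862, -0.0531]), np.float64(0.0389259333920323)) [ 0.4979 -0.3849]
(array([ 0.5895, -0.3766,  0.014 ]), np.float64(0.0007442814157580551)) [ 0.5901 -0.3779]
(array([ 0.504 , -0.3836, -0.0186]), np.float64(0.018459042548371413)) [ 0.5081 -0.3839]
(array([ 0.5536, -0.3793,  0.0135]), np.float64(0.00017582218241296953)) [ 0.5542 -0.3807]
```

View pics/ctop.png

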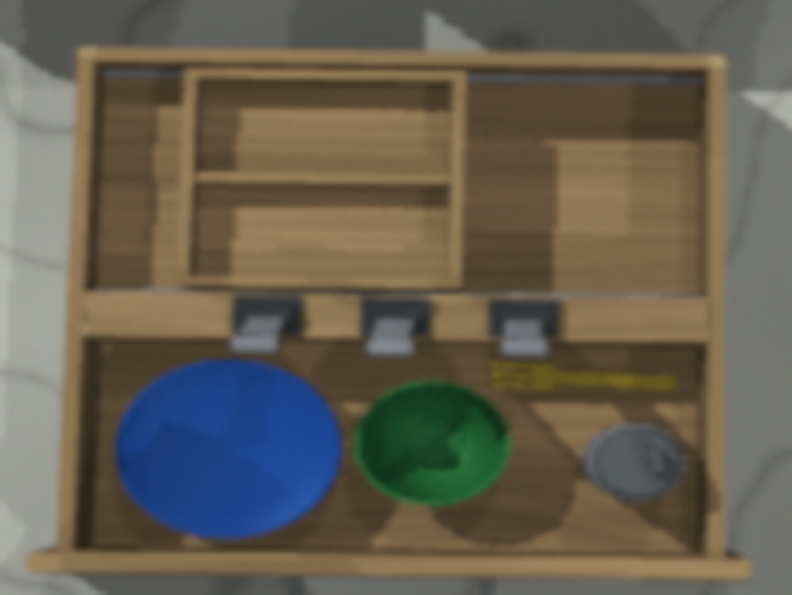

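View pics/cside.png

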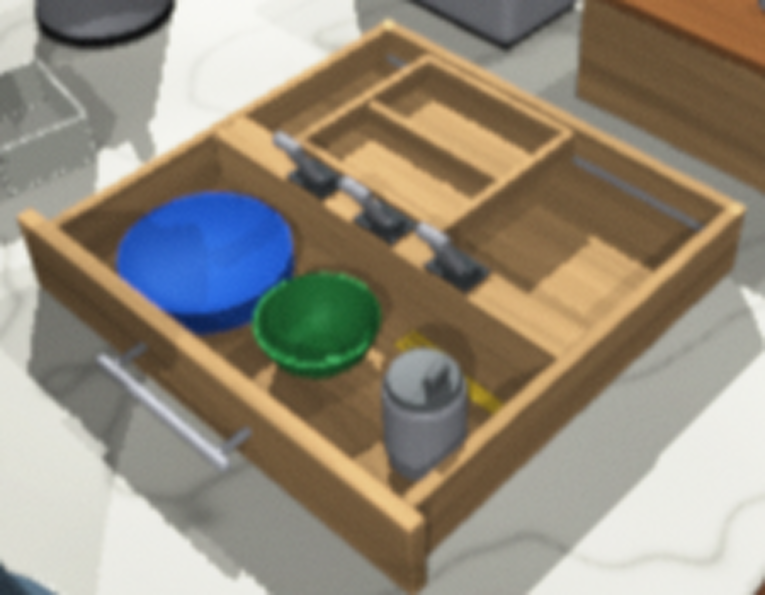

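The top crop shows back rim corners at crop (80,48) and (724,56), the tray's right wall at x≈463, and the lever bars near (257/391/525, 343). The side crop shows those bars at (287,140), (352,190) and (437,237). The handle mask broke at a rivet, so I close the mask and triangulate everything.

```bash
sed -i 's/(R-B>35)&(R<170)/(R-B>22)\&(R<190)/; s/n,l,st,_=cv2.conn/m=cv2.morphologyEx(m,cv2.MORPH_CLOSE,np.ones((5,5),np.uint8)); n,l,st,_=cv2.conn/' h.py
```

Run:
```python
from h import *
np.set_printoptions(precision=4,suppress=True)
t,s=load('top0'),load('side0')
a=knife_ends(t,(350,165,395,235)); b=knife_ends(s,(330,262,385,325))
print(a[4],b[4])
for i in range(4): print(tri(t,a[i],s,b[i]), onz(t,a[i],.012)[:2])
ct=lambda X,Y:(145+X/4.4,105+Y/3.5); cs=lambda X,Y:(125+X/3.4,130+Y/3.4)
for n,p,q in [('BL',(80,48),(388,22)),('BR',(724,56),(742,208)),('trayBR',(466,72),(571,130)),('trayBL',(187,70),(430,57)),('L',(257,341),(287,140)),('M',(391,345),(352,188)),('R',(525,344),(437,235)),('sippy',(636,462),(424,375))]:
    print(n,tri(t,ct(*p),s,cs(*q)),onz(t,ct(*p),.08)[:2])
for n,p in [('FL',(60,552)),('FR',(727,555)),('trayFR',(460,287)),('beamR',(708,299)),('beamL',(85,292))]: print(n,onz(t,ct(*p),.08)[:2])
```

```text
268 407
(array([ 0.4344, -0.3882,  0.0113]), np.float64(0.004364702942849226)) [ 0.4358 -0.3898]
(array([ 0.5896, -0.3765,  0.014 ]), np.float64(0.0006653803924305633)) [ 0.5896 -0.3768]
(array([ 0.4782, -0.3848,  0.0116]), np.float64(0.0032397888365220343)) [ 0.4792 -0.386 ]
(array([ 0.5536, -0.3793,  0.0135]), np.float64(0.00017582218241296953)) [ 0.5537 -0.3796]
BL (array([0.7523, 0.2929, 0.0815]), np.float64(0.00038980243096855475)) [0.7529 0.2931]
BR (array([ 0.7543, -0.1663,  0.0824]), np.float64(0.002088915686261711)) [ 0.7556 -0.1674]
trayBR (array([0.7339, 0.0181, 0.0874]), np.float64(0.003391862774616328)) [0.7369 0.017 ]
trayBL (array([0.7355, 0.2152, 0.08  ]), np.float64(0.002829102258005199)) [0.7344 0.2161]
L (array([0.4868, 0.1503, 0.1501]), np.float64(0.002217411969254986)) [0.492  0.1584]
M (array([0.4845, 0.0623, 0.1464]), np.float64(0.0048862583533685385)) [0.4903 0.0643]
R (array([ 0.4897, -0.0292,  0.1448]), np.float64(0.0014410229295329427)) [ 0.4931 -0.0298]
sippy (array([ 0.392 , -0.1071,  0.1136]), np.float64(0.0012034336703158593)) [ 0.391  -0.1092]
FL [0.3053 0.2888]
FR [ 0.3115 -0.1735]
trayFR [0.5428 0.017 ]
beamR [ 0.5357 -0.1581]
beamL [0.5329 0.2807]
```

Add to h.py:
```python
from scipy.spatial.transform import Rotation as Ro
# drawer frame measured: origin and yaw
D0=np.array([.5235,.061]);DY=.009
def dr(x,y): c,s=np.cos(DY),np.sin(DY); return D0+[c*x-s*y,s*x+c*y]
def need(p,yaw):
    """turn (tool z) first, then shift in the turned tool's axes"""
    from station import r, vision
    o=r.observe(); M=Ro.from_quat(o['eef_rot']).as_matrix(); cur=np.arctan2(-M[0,1],M[1,1])
    T=Ro.from_euler('z',yaw).as_matrix()@np.diag([-1,1,-1.])
    print('t',round(o['time_s'],2),'pos',o['eef_pos'].round(4),'yaw',cur.round(3),'turn',-(yaw-cur).round(4),'shift',(T.T@(np.array(p)-o['eef_pos'])).round(4),'F',o['wrist_force'].round(1),'w',o['grip_width'].round(4))
```

```bash
python3 -c "
from h import *
need([.511,-.382,.24],.0755)"
```

Call:
jog_arm:
  ticks:
    - [0,0,0,-0.102]
    - [0,0,0,-0.102]
    - [0,0,0,-0.102]
    - [0,0,0,0]
  jaw: 0.06
  squeeze: 20

```text
time_s: 0.43
eef_pos: [0.1309, 0.5596, 0.2382]
eef_rot: [-0.04, 0.999, -0.0, -0.0]
wrist_force: [-0.3, 0.0, -0.2]
grip_width: 0.0636
finger_force: 0.0Traceback (most recent call last):
```

```bash
python3 -c "
from h import *
need([.511,-.382,.24],.0755)"
```

```text
  File "<string>", line 3, in <module>
    need([.511,-.382,.24],.0755)
    ~~~~^^^^^^^^^^^^^^^^^^^^^^^^
  File "h.py", line 32, in need
    print('t',round(o['time_s'],2),'pos',o['eef_pos'].round(4),'yaw',cur.round(3),'turn',-(yaw-cur).round(4),'shift',(T.T@(np.array(p)-o['eef_pos'])).round(4),'F',o['wrist_force'].round(1),'w',o['grip_width'].round(4))
                                                                                                                                                                                                 ^^^^^^^^^^^^^^^^^^^^^
AttributeError: 'float' object has no attribute 'round'
Traceback (most recent call last):
  File "h.py", line 32, in need
    print('t',round(o['time_s'],2),'pos',o['eef_pos'].round(4),'yaw',cur.round(3),'turn',-(yaw-cur).round(4),'shift',(T.T@(np.array(p)-o['eef_pos'])).round(4),'F',o['wrist_force'].round(1),'w',o['grip_width'].round(4))
                                                                                                                                                                                                 ^^^^^^^^^^^^^^^^^^^^^
AttributeError: 'float' object has no attribute 'round'
```

```bash
sed -i "s/o\['grip_width'\].round(4)/round(o['grip_width'],4)/; s/-(yaw-cur).round(4)/round(float(cur-yaw),4)/" h.py
```

Call:
jog_arm:
  ticks:
    - [-0.03,-0.025,0,0]
    - [-0.03,-0.025,0,0]
    - [-0.03,-0.025,0,0]
    - [-0.03,-0.025,0,0]
    - [-0.03,-0.025,0,0]
    - [-0.03,-0.025,0,0]
    - [-0.03,-0.025,0,0]
    - [-0.03,-0.025,0,0]

```text
time_s: 1.1
eef_pos: [0.3867, 0.3773, 0.2386]
eef_rot: [-0.036, 0.999, 0.0, -0.0]
wrist_force: [0.9, 0.7, 0.1]
grip_width: 0.0602
finger_force: 0.0
```

Call:
jog_arm:
  ticks:
    - [-0.01,-0.038,0,0]
    - [-0.01,-0.038,0,0]
    - [-0.01,-0.038,0,0]
    - [-0.01,-0.038,0,0]
    - [-0.01,-0.038,0,0]
    - [-0.01,-0.038,0,0]
    - [0,-0.038,0,0]
    - [0,-0.038,0,0]

```text
time_s: 1.77
eef_pos: [0.4685, 0.0783, 0.2386]
eef_rot: [-0.036, 0.999, 0.0, -0.0]
wrist_force: [0.7, 0.8, -0.0]
grip_width: 0.06
finger_force: 0.0
```

Call:
jog_arm:
  ticks:
    - [0,-0.038,0,0]
    - [0,-0.038,0,0]
    - [0,-0.038,0,0]
    - [0,-0.038,0,0]
    - [0,-0.038,0,0]
    - [0,-0.038,0,0]
    - [0,-0.038,0,0]
    - [0,-0.038,0,0]

```text
time_s: 2.43
eef_pos: [0.4912, -0.2248, 0.2385]
eef_rot: [-0.036, 0.999, 0.0, -0.0]
wrist_force: [1.1, -0.1, -0.6]
grip_width: 0.0602
finger_force: 0.0
```

```bash
python3 -c "
from h import *
need([.511,-.382,.24],.0755)"
```

```text
t 2.43 pos [ 0.4912 -0.2248  0.2385] yaw 0.072 turn -0.0031 shift [-0.0079 -0.1583 -0.0015] F [ 1.1 -0.1 -0.6] w 0.0602
```

Call:
jog_arm:
  ticks:
    - [0,-0.04,0,0]
    - [0,-0.04,0,0]
    - [0,-0.04,0,0]
    - [0,-0.038,0,0]
    - [0,0,0.04,0]
    - [0,0,0.04,0]
    - [0,0,0.04,0]
    - [0,0,0.04,0]

```text
time_s: 3.1
eef_pos: [0.5032, -0.3806, 0.0768]
eef_rot: [-0.036, 0.999, -0.0, 0.0]
wrist_force: [0.8, -0.5, 1.2]
grip_width: 0.0603
finger_force: 0.0
```

Call:
jog_arm:
  ticks:
    - [0,0,0.02,0]
    - [0,0,0.01,0]
    - [0,0,0,0]

```text
time_s: 3.35
eef_pos: [0.5022, -0.3789, 0.0457]
eef_rot: [-0.037, 0.999, 0.002, -0.002]
wrist_force: [-0.5, -0.2, 0.4]
grip_width: 0.0599
finger_force: 0.0
```

```bash
python3 -c "
from h import *
need([.503,-.383,.009],.0755)
from station import r, vision
f=vision.grab_frame('side');pickle.dump(f,open('side1.pkl','wb'))
cv2.imwrite('pics/side1.png',cv2.resize(f['image'][200:360,280:460,::-1],None,fx=3.3,fy=3.3))"
```

```text
t 3.35 pos [ 0.5022 -0.3789  0.0457] yaw 0.074 turn -0.0015 shift [-0.0005 -0.0041  0.0367] F [-0.5 -0.2  0.4] w 0.0599
```

View pics/side1.png

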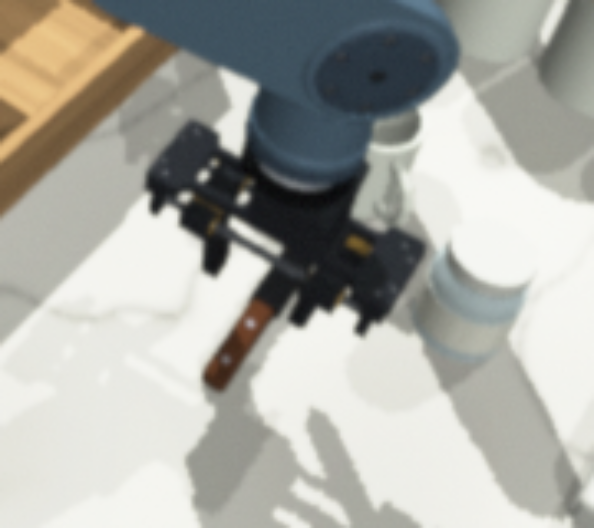

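The fingers straddle the knife, whose handle end is at crop (218,382). The jar at (485,285) looks close to the gripper body, so I check the clearance.

```bash
python3 -c "
from h import *
t,s=load('top0'),load('side0')
print('jar lid',tri(t,(622/1.5,248/1.5),s,(641/1.5,417/1.5)), onz(t,(622/1.5,248/1.5),.1))"
```

```text
jar lid (array([ 0.62133991, -0.49734247,  0.08124313]), np.float64(0.00032862062933678793)) [ 0.6182823  -0.49027782  0.1       ]
```

Call:
jog_arm:
  ticks:
    - [0,-0.003,0.02,0]
    - [0,0,0.016,0]
    - [0,0,0,0]
    - [0,0,0,0]

```text
time_s: 3.73
eef_pos: [0.5045, -0.384, 0.0143]
eef_rot: [-0.038, 0.999, -0.001, 0.0]
wrist_force: [-0.5, 0.1, -0.4]
grip_width: 0.06
finger_force: 0.0
```

Call:
jog_arm:
  ticks:
    - [0,0,0,0]
    - [0,0,0,0]
    - [0,0,0,0]
    - [0,0,0,0]
    - [0,0,0,0]
    - [0,0,0,0]
  jaw: 0.0
  squeeze: 20

```text
time_s: 4.23
eef_pos: [0.504, -0.3835, 0.013]
eef_rot: [-0.038, 0.999, -0.0, 0.0]
wrist_force: [-1.2, -0.0, 0.3]
grip_width: 0.0225
finger_force: 0.0
```

Call:
jog_arm:
  ticks:
    - [0,0,0,0]
    - [0,0,0,0]
    - [0,0,0.006,0]
    - [0,0,0,0]
    - [0,0,0,0]
  jaw: 0.04

```text
time_s: 4.65
eef_pos: [0.5034, -0.383, 0.0059]
eef_rot: [-0.038, 0.999, 0.001, -0.0]
wrist_force: [-0.4, -0.8, 0.6]
grip_width: 0.0402
finger_force: 0.0
```

Call:
jog_arm:
  ticks:
    - [0,0,0,0]
    - [0,0,0,0]
    - [0,0,0,0]
    - [0,0,0,0]
    - [0,0,0,0]
    - [0,0,0,0]
  jaw: 0.0
  squeeze: 20

```text
time_s: 5.15
eef_pos: [0.5039, -0.3835, 0.0068]
eef_rot: [-0.038, 0.999, -0.0, 0.0]
wrist_force: [-0.7, -0.6, -0.2]
grip_width: 0.0198
finger_force: 20.0
```

Call:
jog_arm:
  ticks:
    - [0,0,-0.02,0]
    - [0,0,-0.04,0]
    - [0,0,-0.04,0]
    - [0,0,-0.04,0]
    - [0,0,-0.03,0]
    - [0,0,0,0.033]
    - [0,0,0,0.033]
    - [0,0,0,0]

```text
time_s: 5.82
eef_pos: [0.5041, -0.3836, 0.1777]
eef_rot: [-0.005, 1.0, -0.001, 0.001]
wrist_force: [0.2, -0.7, -0.2]
grip_width: 0.0199
finger_force: 20.0
```

```bash
python3 -c "
from h import *
need([*dr(.106,-.135),.18],.009)"
```

```text
t 5.82 pos [ 0.5041 -0.3836  0.1777] yaw 0.009 turn 0.0001 shift [-0.1294  0.3094 -0.0023] F [ 0.2 -0.7 -0.2] w 0.0199
```

Call:
jog_arm:
  ticks:
    - [-0.0144,0.0344,0,0]
    - [-0.0144,0.0344,0,0]
    - [-0.0144,0.0344,0,0]
    - [-0.0144,0.0344,0,0]
    - [-0.0144,0.0344,0,0]
    - [-0.0144,0.0344,0,0]
    - [-0.0144,0.0344,0,0]
    - [-0.0144,0.0344,0,0]

```text
time_s: 6.48
eef_pos: [0.6162, -0.1052, 0.176]
eef_rot: [-0.006, 1.0, 0.0, -0.001]
wrist_force: [1.4, 0.9, -0.0]
grip_width: 0.0197
finger_force: 20.0
```

Call:
jog_arm:
  ticks:
    - [-0.0144,0.0344,0,0]
    - [0,0,0.03,0]
    - [0,0,0.03,0]
    - [0,0,0,0]
    - [0,0,0,0]

```text
time_s: 6.9
eef_pos: [0.6284, -0.0718, 0.1144]
eef_rot: [-0.006, 1.0, 0.001, -0.003]
wrist_force: [0.5, -1.3, -0.1]
grip_width: 0.0197
finger_force: 20.0
```

```bash
python3 -c "
from h import *
need([*dr(.106,-.135),.0215],.009)
from station import r, vision
for n in('top','side'):
    f=vision.grab_frame(n);pickle.dump(f,open(n+'2.pkl','wb'))
    im=cv2.resize(f['image'][100:280,140:340,::-1],None,fx=3,fy=3); cv2.imwrite('pics/%s2.png'%n,im)
a,b=[cv2.imread('pics/%s2.png'%n) for n in('top','side')]
cv2.imwrite('pics/both2.png',cv2.resize(np.hstack([a,b]),(800,360)))
"
```

```text
t 6.9 pos [ 0.6284 -0.0718  0.1144] yaw 0.011 turn 0.0021 shift [-0.0023 -0.0012  0.0929] F [ 0.5 -1.3 -0.1] w 0.0197
```

View pics/both2.png

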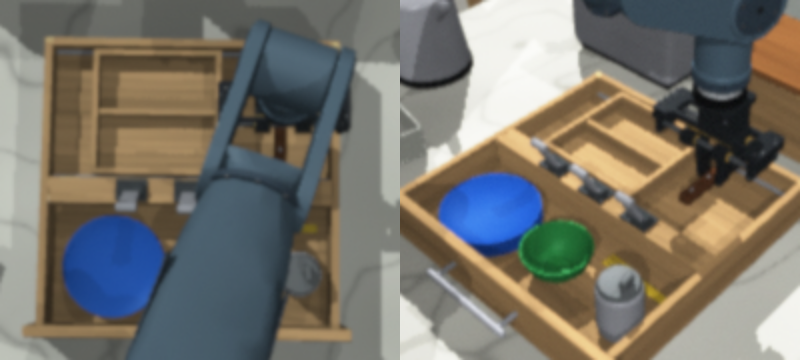

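The knife hangs level over the open strip of the well, with its handle near (690,187) in the side half and clear of the tray and walls. I lower it now.

Call:
jog_arm:
  ticks:
    - [0,0,0.03,0]
    - [0,0,0.03,0]
    - [0,0,0.02,0]
    - [0,0,0.008,0]
    - [0,0,0,0]
    - [0,0,0,0]
    - [0,0,0,0]

```text
time_s: 7.58
eef_pos: [0.6321, -0.0733, 0.0313]
eef_rot: [-0.005, 1.0, -0.001, 0.002]
wrist_force: [0.2, -0.5, 0.6]
grip_width: 0.0193
finger_force: 20.0
```

Call:
jog_arm:
  ticks:
    - [0,0,0.006,0]
    - [0,0,0.003,0]
    - [0,0,0,0]
    - [0,0,0,0]

```text
time_s: 7.92
eef_pos: [0.6302, -0.0725, 0.0197]
eef_rot: [-0.005, 1.0, 0.0, -0.0]
wrist_force: [0.2, -0.2, -1.2]
grip_width: 0.0199
finger_force: 20.0
```

Now at the floor, so I release gently and lift.

Call:
jog_arm:
  ticks:
    - [0,0,0,0]
    - [0,0,0,0]
    - [0,0,0,0]
    - [0,0,0,0]
    - [0,0,0,0]
    - [0,0,0,0]
  jaw: 0.045

```text
time_s: 8.42
eef_pos: [0.6303, -0.0726, 0.0197]
eef_rot: [-0.005, 1.0, -0.0, 0.0]
wrist_force: [0.3, -0.4, 0.3]
grip_width: 0.045
finger_force: 0.0
```

Call:
jog_arm:
  ticks:
    - [0,0,-0.02,0]
    - [0,0,-0.03,0]
    - [0,0,-0.03,0]
    - [0,0,-0.03,0]
    - [0,0,0,0]

```text
time_s: 8.83
eef_pos: [0.6343, -0.0736, 0.137]
eef_rot: [-0.005, 1.0, -0.002, 0.005]
wrist_force: [0.5, -1.2, 2.0]
grip_width: 0.0451
finger_force: 0.0
```

```bash
python3 -c "
from h import *
need([*dr(.09,0),.137],.009)"
```

```text
t 8.83 pos [ 0.6343 -0.0736  0.137 ] yaw 0.01 turn 0.0014 shift [0.0196 0.1356 0.    ] F [ 0.5 -1.2  2. ] w 0.0451
```

Call:
jog_arm:
  ticks:
    - [0.01,0.018,0,0]
    - [0.01,0.018,0,0]
    - [0.0,0.038,0,0]
    - [0,0,0,0]
  jaw: 0.0
  squeeze: 20

```text
time_s: 9.17
eef_pos: [0.6084, 0.0063, 0.1293]
eef_rot: [-0.007, 1.0, 0.001, -0.001]
wrist_force: [0.7, -1.0, -0.2]
grip_width: 0.0204
finger_force: 0.0
```

```bash
python3 -c "
from h import *
need([*dr(.09,0),.064],.009)
t0=load('top0')
from station import r, vision
f=vision.grab_frame('top');pickle.dump(f,open('top3.pkl','wb')); cv2.imwrite('pics/top3.png',cv2.resize(f['image'][100:280,140:340,::-1],None,fx=3,fy=3))"
```

```text
t 9.17 pos [0.6084 0.0063 0.1293] yaw 0.013 turn 0.004 shift [-0.0056  0.0555  0.0653] F [ 0.7 -1.  -0.2] w 0.0204
```

View pics/top3.png

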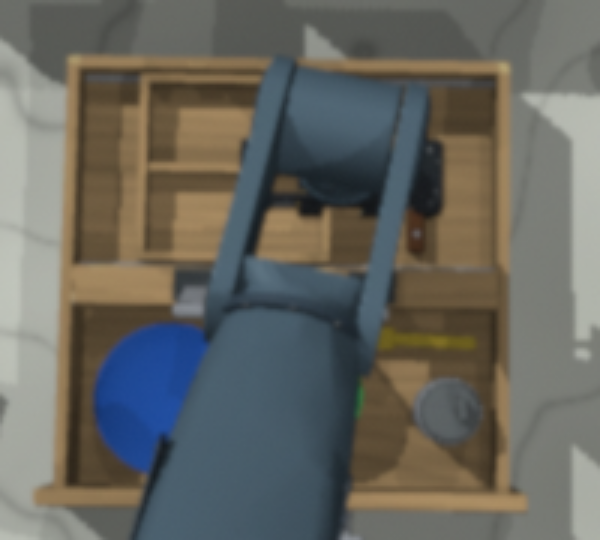

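The knife handle lies in the well at crop (417,235), released, and the tray hasn't moved. Next I bring the closed fingertips into the tray's front cell.

Call:
jog_arm:
  ticks:
    - [-0.005,0.03,0,0]
    - [0,0.027,0,0]
    - [0,0,0.03,0]
    - [0,0,0.02,0]
    - [0,0,0.008,0]
    - [0,0,0,0]
    - [0,0,0,0]

```text
time_s: 9.8
eef_pos: [0.6141, 0.0576, 0.0717]
eef_rot: [-0.005, 1.0, -0.0, -0.0]
wrist_force: [1.0, 0.8, -0.1]
grip_width: 0.0
finger_force: 0.0
```

```bash
python3 -c "
from h import *
need([*dr(.09,0),.064],.009)"
```

```text
t 9.8 pos [0.6141 0.0576 0.0717] yaw 0.009 turn 0.0004 shift [0.0005 0.0042 0.0077] F [ 1.   0.8 -0.1] w 0.0
```

Call:
jog_arm:
  ticks:
    - [0,0,0.007,0]
    - [0,-0.015,0,0]
    - [0,-0.02,0,0]
    - [0,-0.02,0,0]
    - [0,-0.02,0,0]
    - [0,-0.02,0,0]
    - [0,-0.02,0,0]
    - [0,0,0,0]

```text
time_s: 10.47
eef_pos: [0.6156, -0.061, 0.0655]
eef_rot: [-0.003, 1.0, -0.001, 0.001]
wrist_force: [-0.7, -0.5, 0.3]
grip_width: 0.0008
finger_force: 0.0
```

```bash
python3 -c "
from h import *
need([*dr(.09,-.188),.064],.009)"
```

```text
t 10.47 pos [ 0.6156 -0.061   0.0655] yaw 0.007 turn -0.002 shift [ 0.001  -0.0652  0.0015] F [-0.7 -0.5  0.3] w 0.0008
```

Call:
jog_arm:
  ticks:
    - [0,-0.014,0,0]
    - [0,-0.014,0,0]
    - [0,-0.014,0,0]
    - [0,-0.006,0,0]
    - [0,-0.006,0,0]
    - [0,-0.004,0,0]
    - [0,-0.004,0,0]
    - [0,0,0,0]

```text
time_s: 11.13
eef_pos: [0.616, -0.1195, 0.0648]
eef_rot: [-0.005, 1.0, -0.0, 0.0]
wrist_force: [0.8, -0.1, 0.6]
grip_width: 0.0004
finger_force: 0.0
```

Call:
jog_arm:
  ticks:
    - [0,-0.003,0,0]
    - [0,-0.003,0,0]
    - [0,0,0,0]

```text
time_s: 11.38
eef_pos: [0.6159, -0.125, 0.0646]
eef_rot: [-0.005, 1.0, -0.0, 0.0]
wrist_force: [0.7, 0.5, 1.1]
grip_width: 0.0006
finger_force: 0.4
```

```bash
python3 -c "
from h import *
need([*dr(.09,-.188),.064],.009)"
```

```text
t 11.38 pos [ 0.6159 -0.125   0.0646] yaw 0.01 turn 0.0013 shift [ 0.0007 -0.0012  0.0006] F [0.7 0.5 1.1] w 0.0006
```

Call:
jog_arm:
  ticks:
    - [0,-0.004,0,0]
    - [0,-0.004,0,0]

```text
time_s: 11.55
eef_pos: [0.6158, -0.1269, 0.0646]
eef_rot: [-0.005, 1.0, 0.005, -0.0]
wrist_force: [2.1, 37.0, 12.5]
grip_width: 0.0006
finger_force: 19.1
```

Call:
jog_arm:
  ticks:
    - [0,-0.003,0,0]
    - [0,-0.003,0,0]

```text
time_s: 11.72
eef_pos: [0.6158, -0.127, 0.0647]
eef_rot: [-0.006, 1.0, 0.009, -0.001]
wrist_force: [1.9, 54.1, 16.9]
grip_width: 0.0005
finger_force: 27.8
```

```bash
python3 -c "
from h import *
from station import r, vision
for n in('top','side'):
    f=vision.grab_frame(n);pickle.dump(f,open(n+'4.pkl','wb'))
    im=cv2.resize(f['image'][100:280,140:360,::-1],None,fx=3,fy=3); cv2.imwrite('pics/%s4.png'%n,im)
a,b=[cv2.imread('pics/%s4.png'%n) for n in('top','side')]
cv2.imwrite('pics/both4.png',cv2.resize(np.hstack([a,b]),(800,327)))
"
```

```text
(no output)
```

View pics/both4.png

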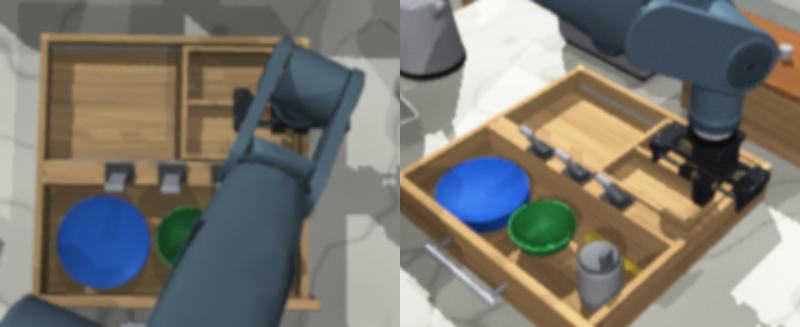

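The tray is home: its left wall is at (183,100) in the top half, and the stop pushed back with 54 N. I unload the fingertips, lift and go to the right lever.

Call:
jog_arm:
  ticks:
    - [0,0.014,0,0]
    - [0,0.014,0,0]
    - [0,0,-0.03,0]
    - [0,0,-0.04,0]
    - [0,0,-0.04,0]
    - [0,0,-0.03,0]
    - [0,0,0,0]

```text
time_s: 12.4
eef_pos: [0.6195, -0.1126, 0.213]
eef_rot: [-0.005, 1.0, -0.003, 0.006]
wrist_force: [0.1, -0.2, -0.1]
grip_width: 0.0006
finger_force: 0.0
```

```bash
python3 -c "
from h import *
need([*dr(-.088,-.09),.2],.009)"
```

```text
t 12.4 pos [ 0.6195 -0.1126  0.213 ] yaw 0.01 turn 0.001 shift [0.1824 0.0844 0.013 ] F [ 0.1 -0.2 -0.1] w 0.0006
```

Call:
jog_arm:
  ticks:
    - [0.0304,0.014,0,0]
    - [0.0304,0.014,0,0]
    - [0.0304,0.014,0,0]
    - [0.0304,0.014,0,0]
    - [0.0304,0.014,0,0]
    - [0.0304,0.014,0,0]
    - [0,0,0,0]
    - [0,0,0,0]

```text
time_s: 13.07
eef_pos: [0.4314, -0.0284, 0.2045]
eef_rot: [-0.005, 1.0, -0.0, 0.0]
wrist_force: [0.3, -0.1, 0.3]
grip_width: 0.0002
finger_force: 0.0
```

```bash
python3 -c "
from h import *
need([*dr(-.088,-.09),.139],.009)
from station import r, vision
f=vision.grab_frame('side');g=vision.grab_frame('top')
pickle.dump(f,open('side5.pkl','wb'));pickle.dump(g,open('top5.pkl','wb'))
S=cv2.resize(f['image'][120:300,140:340,::-1],None,fx=2,fy=2);T=cv2.resize(g['image'][100:280,140:340,::-1],None,fx=2,fy=2)
cv2.imwrite('pics/both5.png',np.hstack([T,S]))"
```

```text
t 13.07 pos [ 0.4314 -0.0284  0.2045] yaw 0.01 turn 0.0014 shift [-0.0049 -0.0014  0.0655] F [ 0.3 -0.1  0.3] w 0.0002
```

View pics/both5.png

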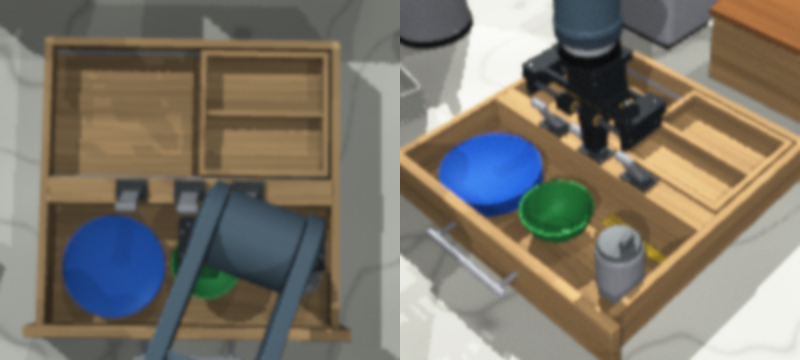

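The tray sits against the right wall (328,115 in the left half), all levers still lean forward, and the fingertip is ahead of the right lever. I descend and try it.

Call:
jog_arm:
  ticks:
    - [0,0,0.03,0]
    - [0,0,0.03,0]
    - [0,0,0.005,0]
    - [0,0,0,0]
    - [-0.01,0,0,0]
    - [-0.01,0,0,0]
    - [0,0,0,0]
    - [0,0,0,0]

```text
time_s: 13.83
eef_pos: [0.4542, -0.0287, 0.141]
eef_rot: [-0.005, 1.0, -0.0, 0.001]
wrist_force: [0.2, 0.6, -0.6]
grip_width: 0.0004
finger_force: 0.0
```

Call:
jog_arm:
  ticks:
    - [-0.008,0,0,0]
    - [-0.008,0,0,0]
    - [-0.006,0,0,0]
    - [0,0,0,0]

```text
time_s: 14.17
eef_pos: [0.4756, -0.0282, 0.14]
eef_rot: [-0.005, 1.0, -0.0, 0.0]
wrist_force: [-0.6, 0.3, -0.1]
grip_width: 0.0006
finger_force: 0.0
```

Call:
jog_arm:
  ticks:
    - [-0.004,0,0,0]
    - [-0.004,0,0,0]
    - [0,0,0,0]

```text
time_s: 14.42
eef_pos: [0.4829, -0.028, 0.1397]
eef_rot: [-0.005, 1.0, 0.0, 0.0]
wrist_force: [-0.4, -0.5, 0.6]
grip_width: 0.0006
finger_force: 0.2
```

```bash
python3 -c "
from h import *
need([*dr(-.038,-.09),.139],.009)"
```

```text
t 14.42 pos [ 0.4829 -0.028   0.1397] yaw 0.01 turn 0.0012 shift [-0.0034 -0.0014  0.0007] F [-0.4 -0.5  0.6] w 0.0006
```

Call:
jog_arm:
  ticks:
    - [-0.003,0,0,0]
    - [-0.003,0,0,0]

```text
time_s: 14.58
eef_pos: [0.4884, -0.028, 0.1397]
eef_rot: [-0.005, 1.0, 0.0, -0.0]
wrist_force: [-2.3, 1.2, 1.3]
grip_width: 0.0005
finger_force: 1.2
```

Call:
jog_arm:
  ticks:
    - [-0.002,0,0,0]
    - [-0.002,0,0,0]

```text
time_s: 14.75
eef_pos: [0.4927, -0.028, 0.1398]
eef_rot: [-0.005, 1.0, -0.0, 0.0]
wrist_force: [-1.5, -0.6, 1.3]
grip_width: 0.0002
finger_force: 1.0
```

Call:
jog_arm:
  ticks:
    - [-0.003,0,0,0]
    - [-0.004,0,0,0]
    - [-0.004,0,0,0]

```text
time_s: 15.0
eef_pos: [0.5039, -0.0279, 0.1398]
eef_rot: [-0.005, 1.0, -0.0, 0.0]
wrist_force: [-1.9, -1.0, 1.9]
grip_width: 0.0004
finger_force: 0.9
```

Call:
jog_arm:
  ticks:
    - [-0.005,0,0,0]
    - [-0.005,0,0,0]
    - [-0.005,0,0,0]
    - [0,0,0,0]

```text
time_s: 15.33
eef_pos: [0.5192, -0.0277, 0.1394]
eef_rot: [-0.005, 1.0, 0.0, 0.0]
wrist_force: [-0.7, -0.1, -0.7]
grip_width: 0.0001
finger_force: 0.0
```

Call:
jog_arm:
  ticks:
    - [-0.004,0,0,0]
    - [-0.004,0,0,0]
    - [0,0,0,0]

```text
time_s: 15.58
eef_pos: [0.5268, -0.0275, 0.1395]
eef_rot: [-0.005, 1.0, 0.0, -0.0]
wrist_force: [-1.7, -0.5, -0.9]
grip_width: 0.0008
finger_force: 0.4
```

Call:
jog_arm:
  ticks:
    - [-0.003,0,0,0]
    - [-0.003,0,0,0]

```text
time_s: 15.75
eef_pos: [0.5322, -0.0274, 0.1394]
eef_rot: [-0.005, 1.0, 0.0, -0.001]
wrist_force: [-2.3, 0.4, -1.7]
grip_width: 0.0004
finger_force: 1.3
```

Call:
jog_arm:
  ticks:
    - [-0.003,0,0,0]
    - [-0.002,0,0,0]

```text
time_s: 15.92
eef_pos: [0.5346, -0.0273, 0.139]
eef_rot: [-0.005, 1.0, 0.0, -0.004]
wrist_force: [-19.0, -1.6, 9.0]
grip_width: 0.0007
finger_force: 9.8
```

The right lever is thrown onto its stop (19 N). Next, the middle lever.

Call:
jog_arm:
  ticks:
    - [0.02,0,0,0]
    - [0.03,0,0,0]
    - [0.03,0,0,0]
    - [0.022,0,0,0]
    - [0,0.03,0,0]
    - [0,0.03,0,0]
    - [0,0.03,0,0]
    - [0,0,0,0]

```text
time_s: 16.58
eef_pos: [0.4352, 0.0649, 0.1406]
eef_rot: [-0.006, 1.0, 0.001, 0.001]
wrist_force: [0.3, -1.1, -0.3]
grip_width: 0.0003
finger_force: 0.0
```

```bash
python3 -c "
from h import *
need([*dr(-.052,0),.139],.009)"
```

```text
t 16.58 pos [0.4352 0.0649 0.1406] yaw 0.013 turn 0.0038 shift [-0.0363 -0.0047  0.0016] F [ 0.3 -1.1 -0.3] w 0.0003
```

Call:
jog_arm:
  ticks:
    - [-0.012,-0.003,0,0]
    - [-0.012,0,0,0]
    - [-0.008,0,0,0]
    - [0,0,0,0]
    - [-0.005,0,0,0]
    - [-0.005,0,0,0]
    - [0,0,0,0]

```text
time_s: 17.17
eef_pos: [0.477, 0.0587, 0.1398]
eef_rot: [-0.005, 1.0, 0.0, 0.0]
wrist_force: [-1.3, 0.0, 0.2]
grip_width: 0.0003
finger_force: 0.4
```

Call:
jog_arm:
  ticks:
    - [-0.003,0,0,0]
    - [-0.003,0,0,0]

```text
time_s: 17.33
eef_pos: [0.482, 0.0589, 0.1397]
eef_rot: [-0.005, 1.0, -0.0, -0.001]
wrist_force: [-8.8, -0.8, 8.4]
grip_width: 0.0007
finger_force: 4.7
```

Call:
jog_arm:
  ticks:
    - [-0.003,0,0,0]
    - [-0.003,0,0,0]

```text
time_s: 17.5
eef_pos: [0.4855, 0.0591, 0.1395]
eef_rot: [-0.005, 1.0, -0.0, -0.004]
wrist_force: [-23.0, -0.9, 19.7]
grip_width: 0.0003
finger_force: 11.0
```

The middle lever is blocked (23 N at its 0.2–0.25 stop). I back off and try the left one.

Call:
jog_arm:
  ticks:
    - [0.02,0,0,0]
    - [0.03,0,0,0]
    - [0,0.03,0,0]
    - [0,0.03,0,0]
    - [0,0.03,0,0]
    - [0,0,0,0]

```text
time_s: 18.0
eef_pos: [0.4377, 0.1521, 0.1401]
eef_rot: [-0.006, 1.0, 0.001, 0.001]
wrist_force: [-1.6, -0.2, -0.5]
grip_width: 0.0004
finger_force: 0.0
```

```bash
python3 -c "
from h import *
need([*dr(-.052,.09),.139],.009)"
```

```text
t 18.0 pos [0.4377 0.1521 0.1401] yaw 0.013 turn 0.0039 shift [-0.0329 -0.0018  0.0011] F [-1.6 -0.2 -0.5] w 0.0004
```

Call:
jog_arm:
  ticks:
    - [-0.012,0,0,0]
    - [-0.012,0,0,0]
    - [-0.008,0,0,0]
    - [0,0,0,0]
    - [-0.005,0,0,0]
    - [-0.005,0,0,0]
    - [0,0,0,0]

```text
time_s: 18.58
eef_pos: [0.48, 0.1487, 0.1397]
eef_rot: [-0.005, 1.0, -0.0, -0.0]
wrist_force: [-1.1, 0.0, 1.5]
grip_width: 0.0003
finger_force: 0.7
```

Call:
jog_arm:
  ticks:
    - [-0.003,0,0,0]
    - [-0.003,0,0,0]

```text
time_s: 18.75
eef_pos: [0.4855, 0.1489, 0.1397]
eef_rot: [-0.005, 1.0, -0.0, -0.0]
wrist_force: [-3.6, -0.9, 1.7]
grip_width: 0.0006
finger_force: 1.6
```

Call:
jog_arm:
  ticks:
    - [-0.003,0,0,0]
    - [-0.003,0,0,0]

```text
time_s: 18.92
eef_pos: [0.4919, 0.1491, 0.1398]
eef_rot: [-0.005, 1.0, 0.0, 0.0]
wrist_force: [-3.2, 0.1, 3.0]
grip_width: 0.0004
finger_force: 1.4
```

The left lever is free, so I throw it through.

Call:
jog_arm:
  ticks:
    - [-0.004,0,0,0]
    - [-0.005,0,0,0]
    - [-0.005,0,0,0]
    - [-0.005,0,0,0]
    - [-0.005,0,0,0]
    - [-0.005,0,0,0]
    - [-0.004,0,0,0]
    - [0,0,0,0]

```text
time_s: 19.58
eef_pos: [0.5254, 0.1493, 0.1394]
eef_rot: [-0.005, 1.0, 0.0, 0.0]
wrist_force: [-1.0, -0.4, 0.1]
grip_width: 0.0005
finger_force: 0.2
```

Call:
jog_arm:
  ticks:
    - [-0.003,0,0,0]
    - [-0.003,0,0,0]

```text
time_s: 19.75
eef_pos: [0.5304, 0.1495, 0.1394]
eef_rot: [-0.005, 1.0, -0.0, -0.0]
wrist_force: [-2.9, 0.6, -2.3]
grip_width: 0.0006
finger_force: 1.3
```

Call:
jog_arm:
  ticks:
    - [-0.003,0,0,0]
    - [-0.002,0,0,0]

```text
time_s: 19.92
eef_pos: [0.5333, 0.1495, 0.139]
eef_rot: [-0.005, 1.0, -0.0, -0.003]
wrist_force: [-15.4, -0.2, 6.2]
grip_width: 0.0007
finger_force: 7.8
```

The left lever is on its stop. Back to the middle.

Call:
jog_arm:
  ticks:
    - [0.02,0,0,0]
    - [0.03,0,0,0]
    - [0.03,0,0,0]
    - [0.02,0,0,0]
    - [0,-0.03,0,0]
    - [0,-0.03,0,0]
    - [0,-0.03,0,0]
    - [0,0,0,0]

```text
time_s: 20.58
eef_pos: [0.4383, 0.0547, 0.141]
eef_rot: [-0.004, 1.0, -0.001, 0.002]
wrist_force: [-0.9, -0.0, 0.9]
grip_width: 0.0006
finger_force: 0.0
```

Call:
jog_arm:
  ticks:
    - [-0.012,0,0,0]
    - [-0.012,0,0,0]
    - [-0.008,0,0,0]
    - [-0.006,0,0,0]
    - [-0.003,0,0,0]
    - [-0.003,0,0,0]

```text
time_s: 21.08
eef_pos: [0.4807, 0.0593, 0.1397]
eef_rot: [-0.005, 1.0, 0.0, -0.0]
wrist_force: [-3.3, -0.0, 1.9]
grip_width: 0.0003
finger_force: 1.3
```

Call:
jog_arm:
  ticks:
    - [-0.003,0,0,0]
    - [-0.003,0,0,0]

```text
time_s: 21.25
eef_pos: [0.4861, 0.0593, 0.1396]
eef_rot: [-0.005, 1.0, 0.0, -0.001]
wrist_force: [-1.8, 0.1, 1.7]
grip_width: 0.0002
finger_force: 1.2
```

```bash
python3 -c "
from h import *
need([*dr(.011,0),.139],.009)"
```

```text
t 21.25 pos [0.4861 0.0593 0.1396] yaw 0.011 turn 0.0016 shift [-0.0484  0.0014  0.0006] F [-1.8  0.1  1.7] w 0.0002
```

Call:
jog_arm:
  ticks:
    - [-0.003,0,0,0]
    - [-0.003,0,0,0]

```text
time_s: 21.42
eef_pos: [0.4925, 0.0592, 0.1397]
eef_rot: [-0.005, 1.0, 0.0, -0.0]
wrist_force: [-1.7, 0.1, 1.9]
grip_width: 0.0004
finger_force: 1.0
```

Call:
jog_arm:
  ticks:
    - [-0.004,0,0,0]
    - [-0.005,0,0,0]
    - [-0.005,0,0,0]
    - [-0.005,0,0,0]
    - [-0.005,0,0,0]
    - [-0.005,0,0,0]
    - [-0.004,0,0,0]
    - [0,0,0,0]

```text
time_s: 22.08
eef_pos: [0.5261, 0.0594, 0.1394]
eef_rot: [-0.005, 1.0, 0.0, -0.0]
wrist_force: [-0.5, -0.4, -0.6]
grip_width: 0.0004
finger_force: 0.2
```

Call:
jog_arm:
  ticks:
    - [-0.003,0,0,0]
    - [-0.003,0,0,0]

```text
time_s: 22.25
eef_pos: [0.5312, 0.0595, 0.1394]
eef_rot: [-0.005, 1.0, 0.0, -0.001]
wrist_force: [-2.0, -0.6, -0.4]
grip_width: 0.0006
finger_force: 1.3
```

Call:
jog_arm:
  ticks:
    - [-0.003,0,0,0]
    - [-0.002,0,0,0]

```text
time_s: 22.42
eef_pos: [0.5339, 0.0596, 0.139]
eef_rot: [-0.005, 1.0, 0.0, -0.004]
wrist_force: [-17.2, -1.2, 8.4]
grip_width: 0.0002
finger_force: 8.6
```

All three are thrown. I back away, lift clear and check.

Call:
jog_arm:
  ticks:
    - [0.02,0,0,0]
    - [0.03,0,0,0]
    - [0.03,0,0,0]
    - [0,0,-0.03,0]
    - [0,0,-0.04,0]
    - [0,0,-0.04,0]
    - [0.02,0.03,0,0]
    - [0.02,0.03,0,0]

```text
time_s: 23.08
eef_pos: [0.4189, 0.118, 0.2538]
eef_rot: [-0.003, 1.0, 0.0, 0.005]
wrist_force: [0.4, 1.2, -1.6]
grip_width: 0.0005
finger_force: 0.0
```

Call:
jog_arm:
  ticks:
    - [0,0.04,0,0]
    - [0,0.04,0,0]
    - [0,0.04,0,0]
    - [0,0.04,0,0]
    - [0,0.04,0,0]
    - [0,0.04,0,0]
    - [0,0,0,0]
    - [0,0,0,0]

```text
time_s: 23.75
eef_pos: [0.4135, 0.3605, 0.25]
eef_rot: [-0.007, 1.0, 0.0, 0.001]
wrist_force: [-0.6, -0.6, -0.8]
grip_width: 0.0006
finger_force: 0.0
```

```bash
python3 -c "
from h import *
from station import r, vision
f=vision.grab_frame('side');g=vision.grab_frame('top')
S=cv2.resize(f['image'][120:300,140:340,::-1],None,fx=2,fy=2);T=cv2.resize(g['image'][100:280,140:340,::-1],None,fx=2,fy=2)
cv2.imwrite('pics/both6.png',np.hstack([T,S]))
print(r.observe()['wrist_force'])
ct=lambda X,Y:(145+X/4.4,105+Y/3.5)"
```

```text
[-0.86042371 -0.35444477 -0.50574686]
```

View pics/both6.png

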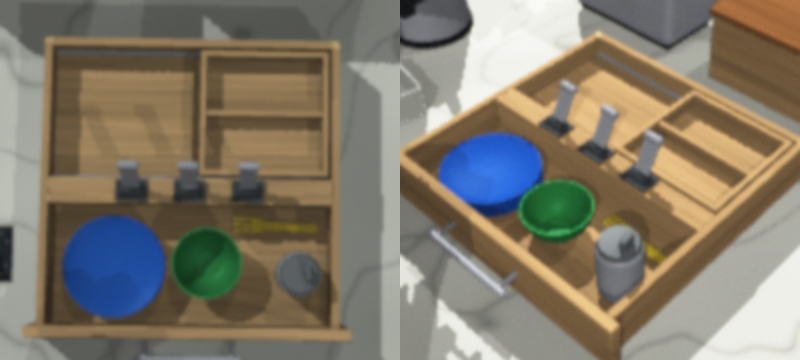

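All three levers lean to the back (bars at (127,165), (188,166), (249,167)), the tray is home, the other things in the drawer are unmoved, and the arm is clear.

```bash
python3 -c "
from station import r, vision
print(r.job_done())"
```

```text
the job is handed in; nothing more can be done
None
```

The knife is in the well under the closed tray, all three levers are thrown to their stops (the order right, left, middle worked), and the job was handed in at about 24 s; no verdict came back.

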